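# Close the lamp's filter drawer and hold the sample cell in the light

### The arm

A 6-joint arm with a two-finger parallel gripper is mounted at the origin on the work surface. World frame = base frame: x ahead of the robot, y to its left, z up, the work surface at z = 0. Lengths are in m, angles in rad, forces in N, time in s.
With the tool pointing down it reaches from about 0.35 to 0.975 m from the base axis. Payload 4.9 kg.
Tool frame: the origin (TCP) lies midway between the tips of the shut fingers; the grasp point (between the pads) lies 19 mm behind it; z points along the fingers, y is the direction in which the jaws open and shut (so a half turn about z gives the same grasp; the last joint's range is limited). The gripper opens to 85 mm and grips with 20 to 120 N. Pads are 22 mm wide; open, the fingers measure 114 mm over their backs; the gripper's body (76 mm by 85 mm) begins 54 mm behind the grasp point. The pads swing forward as they close: fully open they stand 13 mm farther back than shut.
Start: joints at [-1.309, 0.053, 1.613, -0, 1.476, -0.119], TCP at [0.232, -0.58, 0.231] pointing down, gripper open.
Joint ranges: [-3.01, 3.01], [-1.01, 2.22], [0.06, 2.58], [-1.02, 4.17], [0.09, 2.62], [-3.14, 3.14]. Speed limits (rad/s): [2.57, 2.57, 3.14, 3.14, 3.14, 3.14].

### API

Orientations are given as a unit quaternion [w, x, y, z].
In Python, from plant import state, grab_frame, camera_info, job_done, cut_out gives the robot as it stands.
- The arm moves only by the tool step_arm, never from a script. Its argument "moves" is a list of rows, each a list of 7 numbers: the shift along the tool's x, y, z in m, then the turn, a rotation vector about the tool's x, y, z in rad, then the finger opening in m, from 0 to 0.0854. A call has 1 to 8 rows; each row shifts and turns the commanded pose from where the row before left it, along the tool's axes as they then stand; what a row does not reach is not made up. A row lasts 1/10 s, in which the tool goes at most 50 mm and 8.59 degrees, less where a joint would pass 70% of its speed; a pose out of reach is approached as far as the arm can. A call is refused whole if a number of a shift passes 0.05 or a number of a turn 0.15, either way. A call with a gripper value outside its range is refused whole. The fingers move at their own pace and stop on an object; the grip force is fixed at half the most. Time passes only in rows, so rows that do not move let the fingers close. It gives the time, the measured TCP pose, the force and the opening at its end, in the units of the state.
- state(): the state, without advancing time (a new reading comes with each control period).
- grab_frame(name): name is "scene" or "top"; returns (picture, depth): 384x512x3 uint8, red, green, blue; 384x512 float32, m along the optical axis (not along the pixel's ray), 0 where there is no reading.
- camera_info(name): a dict with "intrinsics" (3x3 intrinsics, pixels), "world_from_camera" (4x4, takes a point from camera to world coordinates). Camera axes: x right, y down, z forward; pixel columns grow to the right and rows downward; lengths in m; the calibration is good to about 2 mm. A picture is of the moment at which its call begins. camera_info takes no time and is no camera call.
- job_done(): hands the job in, once; it reports no verdict.
Trained networks look in the newest picture that a camera, given by its name, has taken for a name from the list of things; names that differ only in an ending like _2 or _b are one class to them, and where a whole thing is asked for, a point or a joint stands for the part that bears it (a point fixed in the world has none). Each returns a list of dicts, best first, with "conf" (0 to 1); they miss things now and then, are a little off and sometimes report something else, mostly with a low value. They report only what shows in the picture. A call takes as long as a camera call. They do not tell look-alikes from the thing itself.
- cut_out(camera, query): "mask" (384x512 bool, what is visible of it) and "point" ([column, row] in pixels, amid what is visible of it).
The state is a dict: "time": time; "joint_pos": joint angles; "joint_vel": joint speeds; "joint_efforts": joint torques, N m; "tool_pos": TCP position; "tool_rot": TCP orientation; "contact_force": force on the tool from outside, world axes, zero at the start; "ft_torque": the same for the moment, N m; "gripper_width": opening from 0.0 (shut) to 1.0 (fully open).
Only numpy, scipy, OpenCV 4.12 (cv2) and the standard library are available. Lean on these libraries where they do the work, as an engineer would, in place of code of your own. Each camera call takes 0.05 s, during which the arm holds its last target.

### The job

The filter has just been loaded into the lamp of the small light bench: first push its filter drawer fully shut. Then take the tall glass cell out of the dark stand, gripping it by its two frosted faces only and never by the clear windows, and hold it still and upright in the light path, midway between lamp and sensor, so that the beam goes squarely through both windows at the middle of the cell. Finish while holding it there in the air, and leave the short cell and the other things where they are.

Things in the scene. Friction and masses are not known exactly. Their poses are not given: they have to be found in the camera images.
- cell: tall glass cell, upright 36 x 28 x 64 mm, 56 to 112 g. Origin: centre of its underside, z up. Own x is the light path: its end faces at x = -18 and +18 mm are clear windows, 24 mm wide (amber cured resin shows inside). The longer faces at y = -14 and +14 mm are frosted (matt white), 30 mm wide, full height, 2 mm proud of the windows' edges: grip these, across 28 mm. Starts in the stand.
- cell_mid (a point): the middle of the tall cell, 32 mm above its underside; axes as the cell's. The beam is to pass here.
- short_cell: the other cell in the stand, same footprint 36 x 28 mm but only 40 mm tall: a bystander, stays in its pocket. Origin at the centre of its underside, axes as for the tall cell.
- stand: black plastic block 150 x 70 x 22 mm fixed on the table, origin at the centre of its underside. Two pockets, 39 x 31 mm and 12 mm deep, lie 40 mm either side of the middle along its x; in each stands a cell, its x along the stand's x, its underside 10 mm above the table. Which pocket has the tall cell varies.
- bench: light bench, fixed: base plate 90 (x) x 370 (y) x 15 mm, origin at the centre of its underside. Beam along its y, 90 mm above the table. At +y the grey lamp house, 90 x 80 mm (y 95 to 175), top at 130 mm; at -y the sensor house, 70 x 60 mm (y -155 to -95), top at 120 mm. A tube 32 mm across sticks 15 mm out of each, 160 mm free between them. A dark cross line marks midway.
- beam_mid (a point): the point on the beam midway between lamp and sensor, 90 mm above the table and over the middle of the bench; axes as the bench's (y along the beam).
- drawer (a joint): opening of the lamp's filter drawer, m: 0 fully shut, at most 0.055. It slides out of the lamp house towards the bench's -x (the robot's side); it starts part open, slides against about 1.5 N of friction and stays where it is left.
- drawer_front (a point): centre of the outer face of the drawer's front plate, which is 62 mm wide (bench y), 46 mm high and 8 mm thick, its centre 102 mm and its upper edge 125 mm above the table; push here along the bench's +x. Axes as the bench's.
- bottle: bystander: small amber bottle with white cap, 32 mm across, 95 mm tall, standing on the table. Origin at the centre of its underside.
- driver: bystander: loudspeaker driver, black, 120 mm across, 48 mm high, lying face up. Origin at the centre of its underside.
Things that resemble listed ones, but are neither listed nor needed, are in the scene too. Several things look just like the stand: the one meant starts nearest to the robot's base.

How it is judged:
By the outcome, as a careful person would: the job done as asked, in the order asked, and still so for the second after the job is handed in, while the arm keeps its last pose, push and grip.
It also fails if it takes over 58 s, if anything falls off the work surface, if the arm or the gripper's body presses on something with over 40 N, if the wrist force passes 120 N, or if a joint passes its speed limit or range.

## Working session

There is one attempt and no reset: what is moved stays moved. The work goes in short steps, Python scripts to look and compute and a tool call to move; the robot and the scene stay as the last step left them, time stands still between calls to the robot, and variables do not carry over. Pictures are saved under pics/ and viewed, and the job is handed in when it is done.

Besides the shell and the picture viewer there is one more tool, called after "Call:" as name(argument=value, ...), one argument or row to a line, values as JSON. step_arm: Moves the arm, as the interface text tells. Its arguments: {"type":"object","properties":{"moves":{"type":"array"}},"required":["moves"]}

```bash
mkdir -p pics; ls
python3 - <<'E'
from plant import *
import cv2,numpy as np
s=state();print({k:np.round(v,3).tolist() for k,v in s.items()})
for n in("scene","top"):
    p,d=grab_frame(n);cv2.imwrite(f"pics/{n}0.png",p[:,:,::-1]);np.savez(f"{n}0.npz",p=p,d=d)
    c=camera_info(n);print(n,c)
E
```

```text
pics
{'time': 0.0, 'joint_pos': [-1.309, 0.053, 1.614, 0.0, 1.476, -0.119], 'joint_vel': [0.0, 0.002, 0.001, 0.001, 0.001, -0.001], 'joint_efforts': [-0.001, -39.369, -37.018, -0.0, 0.007, 0.0], 'tool_pos': [0.232, -0.58, 0.23], 'tool_rot': [-0.001, 0.982, 0.189, -0.0], 'contact_force': [-0.583, -0.294, 0.284], 'ft_torque': [-0.048, -0.015, 0.053], 'gripper_width': 1.0}
scene {'intrinsics': array([[376.95392592,   0.        , 256.74329113],
       [  0.        , 376.95392592, 193.85413704],
       [  0.        ,   0.        ,   1.        ]]), 'world_from_camera': array([[-0.88108561,  0.41354832, -0.22949059,  0.78376011],
       [ 0.47273035,  0.75502922, -0.45437528,  0.41020673],
       [-0.01463403, -0.50883069, -0.86074222,  0.86251917],
       [ 0.        ,  0.        ,  0.        ,  1.        ]])}
top {'intrinsics': array([[378.94630844,   0.        , 251.67171291],
       [  0.        , 378.94630844, 193.19320557],
       [  0.        ,   0.        ,   1.        ]]), 'world_from_camera': array([[ 0.00319215, -0.98725173,  0.15913465,  0.46003218],
       [-0.99989507, -0.00539981, -0.0134424 , -0.02765307],
       [ 0.01413033, -0.15907504, -0.98716537,  0.91738174],
       [ 0.        ,  0.        ,  0.        ,  1.        ]])}
```

View pics/scene0.png

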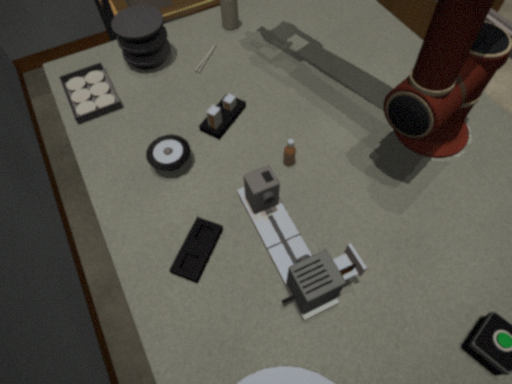

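View pics/top0.png

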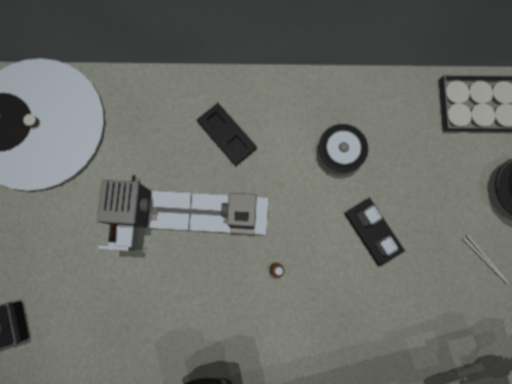

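The stand holding the cells is at scene (222,115) / top (375,232). The empty look-alike is at scene (197,250) / top (227,133), farther from the base. The bench is at top (190,212), and its drawer is open at top (118,240). Next I'll take measurements and close crops.

```bash
cat > h.py <<'E'
import numpy as np,cv2
from plant import *
def cloud(n,d):
    c=camera_info(n);K=c["intrinsics"];T=c["world_from_camera"]
    v,u=np.mgrid[:384,:512]
    P=np.stack([(u-K[0,2])/K[0,0]*d,(v-K[1,2])/K[1,1]*d,d],-1)@T[:3,:3].T+T[:3,3]
    P[d==0]=np.nan
    return P
def proj(n,X):
    c=camera_info(n);K=c["intrinsics"];T=np.linalg.inv(c["world_from_camera"])
    q=np.asarray(X)@T[:3,:3].T+T[:3,3];q=q@K.T
    return q[...,:2]/q[...,2:]
def rect(P):
    r=cv2.minAreaRect(P[:,:2].astype(np.float32)*1000);return np.round(r[0],1),np.round(r[1],1),round(r[2],2)
E
python3 - <<'E'
from h import *
for n,boxes in (("top",dict(stand=(335,190,415,275),bench=(85,165,275,265))),("scene",dict(stand=(190,85,255,145),bench=(230,155,375,325)))):
    z=np.load(n+"0.npz");P=cloud(n,z["d"]);im=z["p"]
    t=P[::,::][np.isfinite(P[...,2])&(abs(P[...,2])<.02)];print(n,"table z",np.median(t[:,2]))
    for k,(a,b,c,e) in boxes.items():
        Q=P[b:e,a:c].reshape(-1,3);Q=Q[np.isfinite(Q[:,2])]
        h,ed=np.histogram(Q[:,2],bins=np.arange(-.005,.15,.005));print(n,k,dict(zip(np.round(ed[:-1],3).tolist(),h.tolist())))
        if k=="stand":
            S=Q[(Q[:,2]>.015)&(Q[:,2]<.027)];print("stand",rect(S),len(S))
            for lo,hi in((.043,.055),(.065,.082)):
                S=Q[(Q[:,2]>lo)&(Q[:,2]<hi)]
                if len(S)>5:print(lo,rect(S),np.median(S,0),len(S))
        else:
            for lo,hi in((.01,.02),(.115,.1235),(.127,.135),(.1,.14)):
                S=Q[(Q[:,2]>lo)&(Q[:,2]<hi)];print(lo,rect(S),np.median(S,0),len(S))
        cv2.imwrite(f"pics/{n}_{k}.png",cv2.resize(im[b:e,a:c,::-1],None,fx=(f:=min(800/(c-a),600/(e-b),6)),fy=f,interpolation=cv2.INTER_CUBIC)[:600,:800])
E
```

```text
top table z 5.389679283429594e-06
top stand {-0.005: 2553, 0.0: 2220, 0.005: 41, 0.01: 48, 0.015: 226, 0.02: 1083, 0.025: 52, 0.03: 29, 0.035: 21, 0.04: 26, 0.045: 130, 0.05: 98, 0.055: 11, 0.06: 13, 0.065: 12, 0.07: 176, 0.075: 27, 0.08: 0, 0.085: 0, 0.09: 0, 0.095: 0, 0.1: 0, 0.105: 0, 0.11: 0, 0.115: 0, 0.12: 0, 0.125: 0, 0.13: 0, 0.135: 0, 0.14: 0}
stand (array([ 514.4, -331.5]), array([150.7,  70.9]), 31.64) 1340
0.043 (array([ 515. , -331.3]), array([116. ,  29.3]), 31.23) [ 0.48197754 -0.34921207  0.0493697 ] 241
0.065 (array([ 549.3, -310.5]), array([35.9, 30.1]), 29.82) [ 0.54814731 -0.30952706  0.07343853] 215
top bench {-0.005: 6633, 0.0: 4875, 0.005: 35, 0.01: 1931, 0.015: 1451, 0.02: 26, 0.025: 22, 0.03: 20, 0.035: 19, 0.04: 35, 0.045: 19, 0.05: 16, 0.055: 24, 0.06: 21, 0.065: 20, 0.07: 21, 0.075: 25, 0.08: 110, 0.085: 335, 0.09: 53, 0.095: 98, 0.1: 147, 0.105: 107, 0.11: 55, 0.115: 592, 0.12: 557, 0.125: 1001, 0.13: 647, 0.135: 0, 0.14: 0}
0.01 (array([600.3, 145.6]), array([449. , 164.9]), 86.96) [0.55677839 0.09672066 0.01474895] 3382
0.115 (array([533., 115.]), array
[... 936 characters left out ...]
: 86, 0.01: 1843, 0.015: 826, 0.02: 65, 0.025: 72, 0.03: 71, 0.035: 76, 0.04: 122, 0.045: 70, 0.05: 61, 0.055: 59, 0.06: 53, 0.065: 54, 0.07: 61, 0.075: 62, 0.08: 158, 0.085: 284, 0.09: 118, 0.095: 123, 0.1: 201, 0.105: 123, 0.11: 109, 0.115: 578, 0.12: 330, 0.125: 1255, 0.13: 471, 0.135: 1, 0.14: 0}
0.01 (array([519.7,  97.3]), array([399.2, 177.5]), 86.85) [0.57021057 0.10003955 0.01426121] 2669
0.115 (array([536.5, 121.6]), array([329.4, 145.6]), 86.89) [ 0.55439193 -0.00365136  0.11906808] 820
0.127 (array([545.1, 246.1]), array([ 79.2, 141. ]), 87.01) [0.57223673 0.24625365 0.12935612] 1586
0.1 (array([536.6, 121.6]), array([329.4, 145.6]), 86.89) [0.5650323  0.23432091 0.12731502] 3068
```

View pics/top_bench.png

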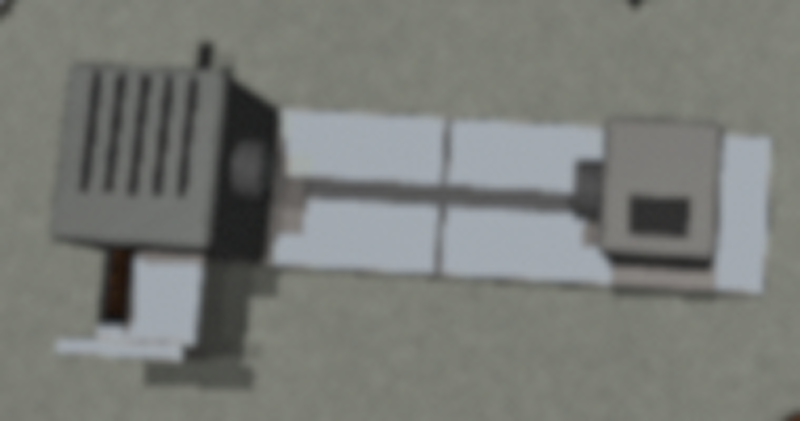

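View pics/scene_bench.png

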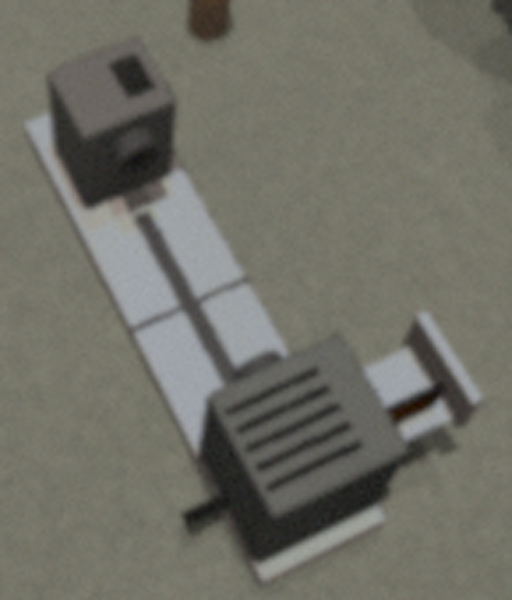

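View pics/scene_stand.png

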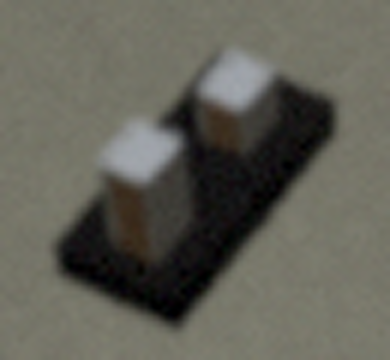

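Run:
```python
from h import *
for n,(a,b,c,e) in (("top",(85,165,275,265)),("scene",(230,155,375,325))):
    z=np.load(n+"0.npz");P=cloud(n,z["d"])[b:e,a:c];im=z["p"][b:e,a:c].astype(int)
    ok=np.isfinite(P[...,2]);Z=P[...,2]
    s=ok&(Z>.114)&(Z<.126)&(P[...,1]<.05)&(P[...,0]>.48);print(n,"sensor",rect(P[s]),s.sum())
    yb=np.array([np.cos(np.radians(86.9)),np.sin(np.radians(86.9))])
    xb=np.array([yb[1],-yb[0]])
    l=ok&(Z>.124)&(Z<.136)&(P[...,1]>.15)
    xs=P[l][:,:2]@xb
    h,ed=np.histogram(xs,bins=np.arange(.42,.66,.005));print(dict(zip(np.round(ed[:-1],3).tolist(),h.tolist())))
    cut=.5
    L=P[l][xs>cut];print("lamp",rect(L),len(L))
    d=ok&(Z>.06)&(P[...,1]>.15)&(P[...,:2]@xb<.485)
    D=P[d]; q=np.stack([D[:,:2]@xb,D[:,:2]@yb,D[:,2]],1)
    print("front xb pct",np.percentile(q[:,0],[0,5,25,50,75,95]),"yb",np.percentile(q[:,1],[1,50,99]),"z",np.percentile(q[:,2],[1,50,99]),len(q))
    f=q[(q[:,0]<np.percentile(q[:,0],3)+.014)];print("plate",np.percentile(f,[2,50,98],axis=0))
    # base white
    w=ok&(Z>.009)&(Z<.021)&(im.min(-1)>125);print("base",rect(P[w]),w.sum())
    # cross line predicted
```

```text
top sensor (array([554. , -16.7]), array([59.9, 69.7]), 86.85) 918
{0.42: 0, 0.425: 0, 0.43: 0, 0.435: 0, 0.44: 0, 0.445: 0, 0.45: 1, 0.455: 47, 0.46: 15, 0.465: 0, 0.47: 0, 0.475: 0, 0.48: 0, 0.485: 0, 0.49: 0, 0.495: 0, 0.5: 0, 0.505: 19, 0.51: 92, 0.515: 97, 0.52: 90, 0.525: 95, 0.53: 89, 0.535: 90, 0.54: 96, 0.545: 91, 0.55: 92, 0.555: 91, 0.56: 90, 0.565: 88, 0.57: 87, 0.575: 94, 0.58: 90, 0.585: 90, 0.59: 85, 0.595: 63, 0.6: 0, 0.605: 0, 0.61: 0, 0.615: 0, 0.62: 0, 0.625: 0, 0.63: 0, 0.635: 0, 0.64: 0, 0.645: 0, 0.65: 0, 0.655: 0}
lamp (array([568.1, 242.6]), array([80.5, 90.6]), 87.32) 1629
front xb pct [0.45451089 0.45562828 0.46008133 0.46783938 0.47622973 0.48316037] yb [0.24204828 0.27136211 0.30199035] z [0.08287228 0.08963448 0.12663519] 391
plate [[0.45476674 0.24205107 0.08319229]
 [0.46047272 0.26929967 0.12221922]
 [0.46856245 0.30178384 0.12659808]]
base (array([559.,  63.]), array([279.5,  89.5]), 86.93) 2767
scene sensor (array([557.1, -14.2]), array([60.3, 70.1]), 87.36) 643
{0.42: 0, 0.425: 0, 0.43: 0, 0.435: 0, 0.44: 0, 0.445: 0, 0.45: 0, 0.455: 21, 0.46: 43, 0.465: 4, 0.47: 0, 0.475: 0, 0.48: 0, 0.485: 0, 0.49: 0, 0.495: 0, 0.5: 0, 0.505: 0, 0.51: 42, 0.515: 82, 0.52: 98, 0.525: 93, 0.53: 94, 0.535: 94, 0.54: 94, 0.545: 100, 0.55: 93, 0.555: 95, 0.56: 101, 0.565: 95, 0.57: 97, 0.575: 100, 0.58: 95, 0.585: 100, 0.59: 101, 0.595: 105, 0.6: 46, 0.605: 0, 0.61: 0, 0.615: 0, 0.62: 0, 0.625: 0, 0.63: 0, 0.635: 0, 0.64: 0, 0.645: 0, 0.65: 0, 0.655: 0}
lamp (array([571.2, 244.6]), array([80.3, 90.4]), 86.04) 1725
front xb pct [0.45639597 0.45925429 0.46419531 0.46514653 0.47326336 0.48257122] yb [0.24557035 0.27571789 0.30552015] z [0.08301944 0.10141048 0.12591862] 507
plate [[0.45805281 0.24601954 0.08341584]
 [0.46468326 0.27561368 0.10938872]
 [0.4711381  0.30548008 0.12581869]]
base (array([563.2, 109.1]), array([370.5,  89.6]), 86.95) 2045
```

```bash
cat >> h.py <<'E'
from scipy.spatial.transform import Rotation as R
def to(target,yaw=None):
    s=state();q=s["tool_rot"];r=R.from_quat([q[1],q[2],q[3],q[0]])
    m=r.as_matrix();cy=np.degrees(np.arctan2(m[1,0],m[0,0]))
    print("t",round(s["time"],2),"pos",np.round(s["tool_pos"],4),"yaw",round(cy,2),"z",np.round(m[:,2],4),"F",np.round(s["contact_force"],1),"w",round(float(s["gripper_width"]),3))
    if target is not None: print("delta tool",np.round(m.T@(np.array(target)-s["tool_pos"]),4))
    if yaw is not None:
        y=np.radians(yaw);g=np.array([[np.cos(y),np.sin(y),0],[np.sin(y),-np.cos(y),0],[0,0,-1]])
        print("rotvec tool",np.round(R.from_matrix(m.T@g).as_rotvec(),4))
E
python3 -c "
from h import *
to([.42,-.1,.23],-3.1)"
```

```text
t 0.1 pos [ 0.2322 -0.5797  0.2302] yaw 21.82 z [-5.0e-04  1.9e-03 -1.0e+00] F [-0.5 -0.2  0.5] w 0.997
delta tool [ 0.3527 -0.3755  0.001 ]
rotvec tool [-1.90e-03  2.00e-04  4.35e-01]
```

Call:
step_arm(
  moves=[
    [0, 0, 0, 0, 0, 0.145, 0],
    [0, 0, 0, 0, 0, 0.145, 0],
    [0, 0, 0, 0, 0, 0.145, 0],
    [0.012, -0.035, 0, 0, 0, 0, 0],
    [0.012, -0.035, 0, 0, 0, 0, 0],
    [0.012, -0.035, 0, 0, 0, 0, 0],
    [0.012, -0.035, 0, 0, 0, 0, 0],
    [0.012, -0.035, 0, 0, 0, 0, 0],
  ],
)

```text
time: 0.9
tool_pos: [0.3018, -0.4071, 0.2307]
tool_rot: [-0.0, 1.0, -0.027, -0.0]
contact_force: [0.7, -0.6, 0.2]
gripper_width: 0.0
```

Call:
step_arm(
  moves=[
    [0.012, -0.04, 0, 0, 0, 0, 0],
    [0.012, -0.04, 0, 0, 0, 0, 0],
    [0.012, -0.04, 0, 0, 0, 0, 0],
    [0.012, -0.04, 0, 0, 0, 0, 0],
    [0.012, -0.04, 0, 0, 0, 0, 0],
    [0.012, -0.04, 0, 0, 0, 0, 0],
    [0.012, -0.04, 0, 0, 0, 0, 0],
    [0.006, -0.04, 0, 0, 0, 0, 0],
  ],
)

```text
time: 1.7
tool_pos: [0.409, -0.0923, 0.2309]
tool_rot: [-0.0, 1.0, -0.027, -0.0]
contact_force: [0.5, -0.4, 0.2]
gripper_width: 0.002
```

```bash
python3 -c "
from h import *
to([.4342,.2509,.17],-3.1)"
```

```text
t 1.7 pos [ 0.409  -0.0923  0.2309] yaw -3.1 z [-1.e-04  2.e-04 -1.e+00] F [ 0.5 -0.4  0.2] w 0.002
delta tool [ 0.0066 -0.344   0.061 ]
rotvec tool [-0.0002  0.0001  0.    ]
```

Call:
step_arm(
  moves=[
    [0, -0.043, 0, 0, 0, 0, 0],
    [0, -0.043, 0, 0, 0, 0, 0],
    [0, -0.043, 0, 0, 0, 0, 0],
    [0, -0.043, 0, 0, 0, 0, 0],
    [0, -0.043, 0, 0, 0, 0, 0],
    [0, -0.043, 0, 0, 0, 0, 0],
    [0, -0.043, 0, 0, 0, 0, 0],
    [0, -0.036, 0, 0, 0, 0, 0],
  ],
)

```text
time: 2.5
tool_pos: [0.4265, 0.2446, 0.2309]
tool_rot: [0.0, 1.0, -0.026, -0.0]
contact_force: [1.0, -0.2, 0.3]
gripper_width: -0.001
```

Run:
```python
from h import *
to([.4342,.2509,.092],-3.1)
for n in("scene","top"):
    p,d=grab_frame(n);x,y=proj(n,[.45,.25,.15]).astype(int);x=min(max(x,100),411);y=min(max(y,75),308)
    cv2.imwrite(f"pics/{n}1.png",cv2.resize(p[y-75:y+75,x-100:x+100,::-1],None,fx=4,fy=4))
    np.savez(f"{n}1.npz",p=p,d=d)
```

```text
t 2.5 pos [0.4265 0.2446 0.2309] yaw -3.03 z [-5.e-04 -1.e-04 -1.e+00] F [ 1.  -0.2  0.3] w -0.001
delta tool [ 0.0074 -0.0067  0.1389]
rotvec tool [0.0001 0.0005 0.0011]
```

Call:
step_arm(
  moves=[
    [0, -0.006, 0.035, 0, 0, 0, 0],
    [0, 0, 0.035, 0, 0, 0, 0],
    [0, 0, 0.035, 0, 0, 0, 0],
    [0, 0, 0.033, 0, 0, 0, 0],
    [0, 0, 0, 0, 0, 0, 0],
  ],
)

```text
time: 3.1
tool_pos: [0.4233, 0.2461, 0.0876]
tool_rot: [0.002, 1.0, -0.027, -0.005]
contact_force: [-0.9, 0.1, 0.3]
gripper_width: 0.001
```

Run:
```python
from h import *
to([.4342,.2509,.092],-3.1)
for n in("scene","top"):
    p,d=grab_frame(n);x,y=proj(n,[.48,.25,.12]).astype(int);x=min(max(x,100),411);y=min(max(y,75),308)
    cv2.imwrite(f"pics/{n}2.png",cv2.resize(p[y-75:y+75,x-100:x+100,::-1],None,fx=4,fy=4))
```

```text
t 3.1 pos [0.4233 0.2461 0.0876] yaw -3.15 z [-0.0106 -0.0045 -0.9999] F [-0.9  0.1  0.3] w 0.001
delta tool [ 0.0106 -0.0054 -0.0045]
rotvec tool [ 0.0051  0.0103 -0.0008]
```

View pics/scene2.png

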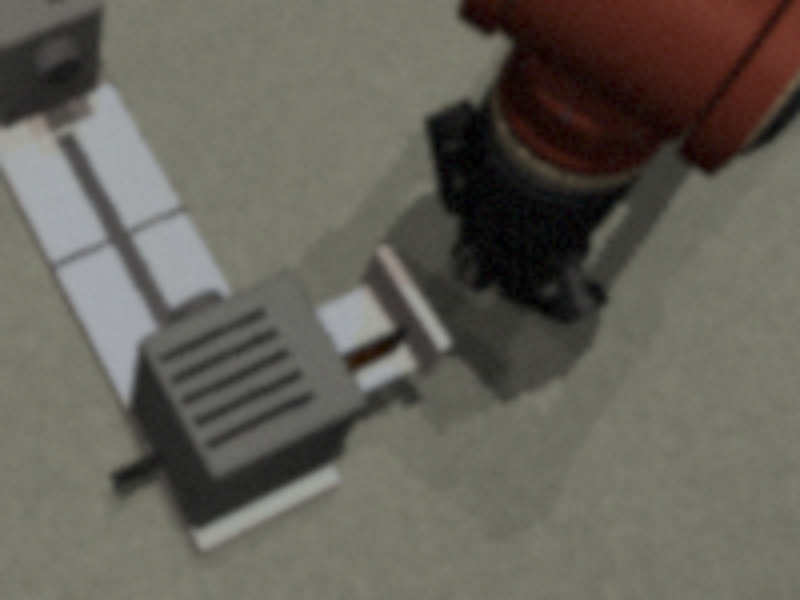

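View pics/top2.png

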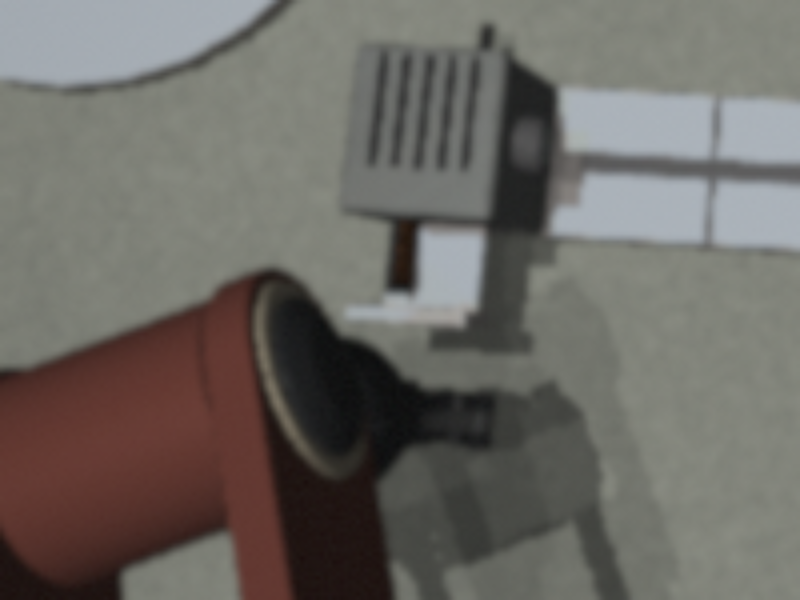

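Run:
```python
from h import *
for n in("scene","top"):
    o=proj(n,[.48,.25,.12]).astype(int);x=min(max(o[0],100),411);y=min(max(o[1],75),308)
    for k in (0,.054,.073,.12): print(n,k,(proj(n,[.4233,.2461,.0876+k])-[x-100,y-75])*4)
```

```text
scene 0 [470.76282444 269.35521202]
scene 0.054 [496.70672924 229.35295267]
scene 0.073 [506.588399   214.11665267]
scene 0.12 [532.95851697 173.45722586]
top 0 [424.03483596 409.03265533]
top 0.054 [387.8797774  413.82564846]
top 0.073 [373.91560193 415.67684715]
top 0.12 [336.11635085 420.6878071 ]
```

Call:
step_arm(
  moves=[
    [0.01, -0.005, 0, 0.005, 0.01, 0, 0],
    [0.01, 0, 0, 0, 0, 0, 0],
    [0.007, 0, 0, 0, 0, 0, 0],
    [0.004, 0, 0, 0, 0, 0, 0],
    [0.004, 0, 0, 0, 0, 0, 0],
    [0.004, 0, 0, 0, 0, 0, 0],
    [0.004, 0, 0, 0, 0, 0, 0],
  ],
)

```text
time: 3.9
tool_pos: [0.4707, 0.2511, 0.0935]
tool_rot: [-0.002, 1.0, -0.027, 0.005]
contact_force: [-1.7, -0.1, 0.8]
gripper_width: 0.001
```

```bash
python3 -c "
from h import *
to([.506,.247,.09],-3.1)"
```

```text
t 3.9 pos [0.4707 0.2511 0.0935] yaw -3.1 z [ 0.0097  0.0044 -0.9999] F [-1.7 -0.1  0.8] w 0.001
delta tool [0.0354 0.0022 0.0038]
rotvec tool [-0.0049 -0.0094 -0.    ]
```

Call:
step_arm(
  moves=[
    [0.006, 0, 0, -0.005, -0.01, 0, 0],
    [0.006, 0, 0, 0, 0, 0, 0],
    [0.006, 0, 0, 0, 0, 0, 0],
    [0.006, 0, 0, 0, 0, 0, 0],
    [0.003, 0, 0, 0, 0, 0, 0],
    [0.001, 0, 0, 0, 0, 0, 0],
    [0, 0, 0, 0, 0, 0, 0],
  ],
)

```text
time: 4.6
tool_pos: [0.499, 0.2495, 0.0937]
tool_rot: [-0.0, 1.0, -0.027, 0.0]
contact_force: [0.6, 0.3, 0.7]
gripper_width: -0.0
```

```bash
python3 -c "
from h import *
to([.506,.247,.09],-3.1)"
```

```text
t 4.6 pos [0.499  0.2495 0.0937] yaw -3.11 z [ 7.e-04 -0.e+00 -1.e+00] F [0.6 0.3 0.7] w -0.0
delta tool [0.0071 0.0021 0.0037]
rotvec tool [-0.     -0.0007 -0.0002]
```

Call:
step_arm(
  moves=[
    [0.002, 0, 0, 0, 0, 0, 0],
    [0.002, 0, 0, 0, 0, 0, 0],
    [0.001, 0, 0, 0, 0, 0, 0],
    [0.001, 0, 0, 0, 0, 0, 0],
  ],
)

```text
time: 5.0
tool_pos: [0.5043, 0.2493, 0.0937]
tool_rot: [0.0, 1.0, -0.027, -0.001]
contact_force: [-5.2, -0.8, 4.2]
gripper_width: 0.001
```

Run:
```python
from h import *
to([.506,.247,.09],-3.1)
for n in("scene","top"):
    p,d=grab_frame(n);x,y=proj(n,[.48,.25,.12]).astype(int);x=min(max(x,100),411);y=min(max(y,75),308)
    cv2.imwrite(f"pics/{n}3.png",cv2.resize(p[y-75:y+75,x-100:x+100,::-1],None,fx=4,fy=4))
```

```text
t 5.0 pos [0.5043 0.2493 0.0937] yaw -3.1 z [-0.0012 -0.     -1.    ] F [-5.2 -0.8  4.2] w 0.001
delta tool [0.0018 0.0022 0.0037]
rotvec tool [ 0.0001  0.0012 -0.0001]
```

View pics/scene3.png

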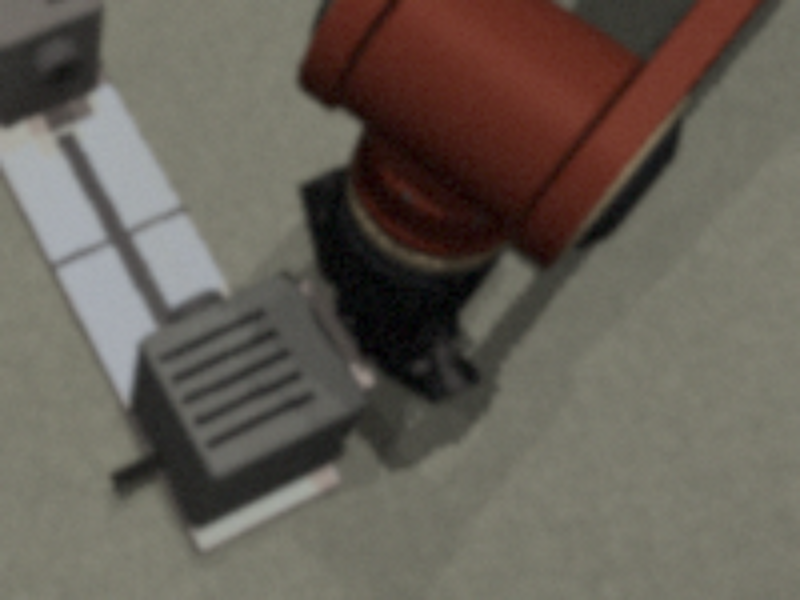

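View pics/top3.png

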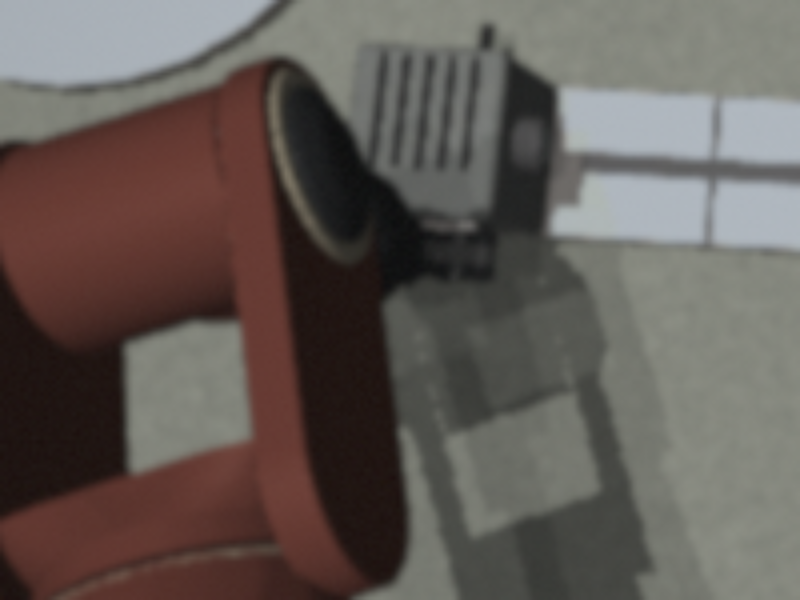

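Call:
step_arm(
  moves=[
    [0.001, 0, 0, 0, 0, 0, 0],
    [0.001, 0, 0, 0, 0, 0, 0],
    [0, 0, 0, 0, 0, 0, 0],
  ],
)

```text
time: 5.4
tool_pos: [0.5043, 0.2492, 0.0938]
tool_rot: [0.0, 1.0, -0.027, -0.003]
contact_force: [-12.4, -1.3, 7.6]
gripper_width: -0.001
```

Call:
step_arm(
  moves=[
    [0.001, 0, 0, 0, 0, 0, 0],
    [0, 0, 0, 0, 0, 0, 0],
    [-0.01, 0, 0, 0, 0, 0, 0],
    [-0.03, 0, 0, 0, 0, 0, 0],
    [-0.035, 0, 0, 0, 0, 0, 0],
    [-0.02, 0.02, -0.035, 0, 0, 0, 0],
    [0, 0.03, -0.04, 0, 0, 0, 0],
    [0, 0.04, -0.04, 0, 0, 0, 0],
  ],
)

```text
time: 6.2
tool_pos: [0.4078, 0.1688, 0.2057]
tool_rot: [-0.0, 1.0, -0.026, 0.002]
contact_force: [1.9, -0.5, 0.8]
gripper_width: 0.002
```

Call:
step_arm(
  moves=[
    [0, 0.045, 0, 0, 0, 0, 0.0854],
    [0, 0.045, 0, 0, 0, 0, 0.0854],
    [0, 0.045, 0, 0, 0, 0, 0.0854],
    [0, 0.045, 0, 0, 0, 0, 0.0854],
    [0, 0.045, 0, 0, 0, 0, 0.0854],
  ],
)

```text
time: 6.7
tool_pos: [0.396, -0.0577, 0.2046]
tool_rot: [0.001, 1.0, -0.027, 0.002]
contact_force: [1.7, 0.0, -0.2]
gripper_width: 0.849
```

Run:
```python
from h import *
to([.5495,-.3095,.23],31.6)
for n,(a,b,c,e) in (("top",(85,165,275,265)),("scene",(230,155,375,325))):
    p,d=grab_frame(n);np.savez(f"{n}4.npz",p=p,d=d)
    P=cloud(n,d)[b:e,a:c];Z=P[...,2];yb=np.array([.0541,.9985]);xb=np.array([.9985,-.0541])
    m=np.isfinite(Z)&(Z>.1)&(Z<.136)&(P[...,1]>.15)&(P[...,:2]@xb>.4)
    xs=P[m][:,:2]@xb;h,ed=np.histogram(xs,bins=np.arange(.47,.62,.004));print(dict(zip(np.round(ed[:-1],3).tolist(),h.tolist())))
    x,y=proj(n,[.52,.22,.12]).astype(int);x=min(max(x,100),411);y=min(max(y,75),308)
    cv2.imwrite(f"pics/{n}4.png",cv2.resize(p[y-75:y+75,x-100:x+100,::-1],None,fx=4,fy=4))
```

```text
t 6.7 pos [ 0.396  -0.0577  0.2046] yaw -3.1 z [ 0.0034 -0.0016 -1.    ] F [ 1.7  0.  -0.2] w 0.849
delta tool [ 0.167   0.2432 -0.0245]
rotvec tool [ 0.0024 -0.003  -0.6056]
{0.47: 0, 0.474: 0, 0.478: 0, 0.482: 0, 0.486: 0, 0.49: 0, 0.494: 0, 0.498: 42, 0.502: 63, 0.506: 69, 0.51: 82, 0.514: 83, 0.518: 81, 0.522: 80, 0.526: 78, 0.53: 80, 0.534: 78, 0.538: 81, 0.542: 89, 0.546: 96, 0.55: 90, 0.554: 94, 0.558: 94, 0.562: 86, 0.566: 76, 0.57: 79, 0.574: 72, 0.578: 85, 0.582: 77, 0.586: 78, 0.59: 76, 0.594: 69, 0.598: 13, 0.602: 0, 0.606: 0, 0.61: 0, 0.614: 0}
{0.47: 0, 0.474: 0, 0.478: 0, 0.482: 0, 0.486: 0, 0.49: 0, 0.494: 0, 0.498: 0, 0.502: 41, 0.506: 64, 0.51: 34, 0.514: 76, 0.518: 77, 0.522: 81, 0.526: 80, 0.53: 83, 0.534: 75, 0.538: 82, 0.542: 77, 0.546: 88, 0.55: 84, 0.554: 95, 0.558: 81, 0.562: 95, 0.566: 84, 0.57: 82, 0.574: 90, 0.578: 79, 0.582: 81, 0.586: 86, 0.59: 88, 0.594: 87, 0.598: 182, 0.602: 3, 0.606: 0, 0.61: 0, 0.614: 0}
```

View pics/scene4.png

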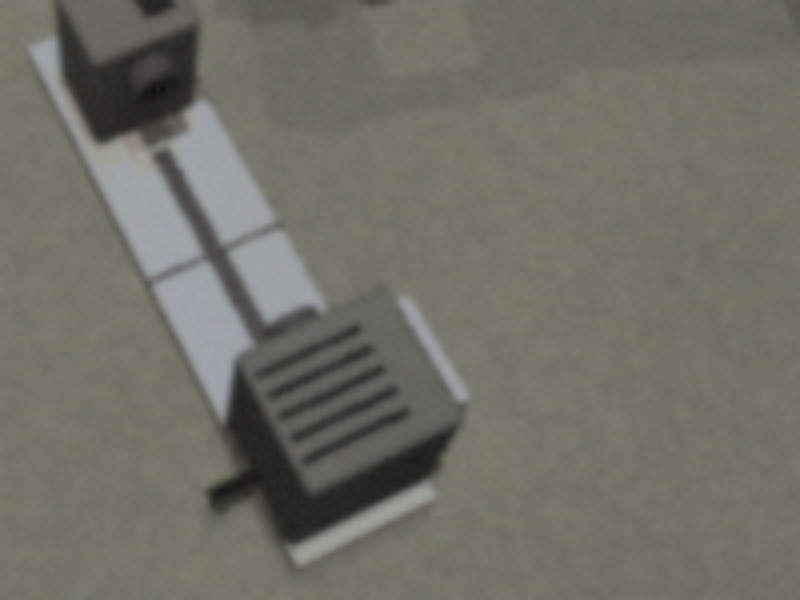

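View pics/top4.png

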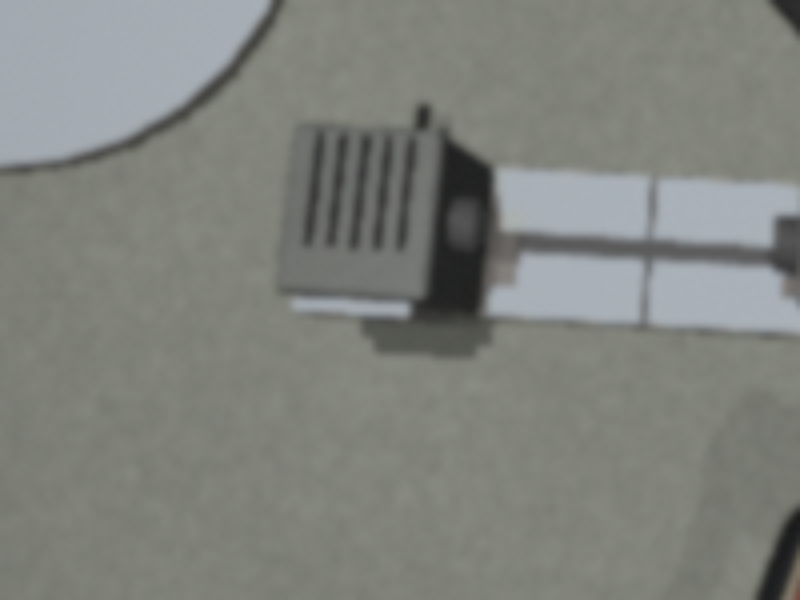

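The drawer front is now flush with the lamp house, at scene crop (435,345) and top crop (350,305), and the push ended at a hard stop. Next comes the tall cell.

Call:
step_arm(
  moves=[
    [0.03, 0.045, 0, 0, 0, 0, 0.0854],
    [0.03, 0.045, 0, 0, 0, 0, 0.0854],
    [0.03, 0.045, 0, 0, 0, 0, 0.0854],
    [0, 0, 0, 0, 0, -0.121, 0.0854],
    [0, 0, 0, 0, 0, -0.121, 0.0854],
    [0, 0, 0, 0, 0, -0.121, 0.0854],
    [0, 0, 0, 0, 0, -0.121, 0.0854],
    [0, 0, 0, 0, 0, -0.122, 0.0854],
  ],
)

```text
time: 7.6
tool_pos: [0.473, -0.184, 0.204]
tool_rot: [0.0, 0.961, 0.275, 0.0]
contact_force: [-0.3, -0.7, -0.1]
gripper_width: 1.0
```

```bash
python3 -c "
from h import *
to([.55,-.3095,.14],31.6)"
```

```text
t 7.6 pos [ 0.473 -0.184  0.204] yaw 31.95 z [ 1.1e-03 -5.0e-04 -1.0e+00] F [-0.3 -0.7 -0.1] w 1.0
delta tool [-0.0011  0.1472  0.0642]
rotvec tool [ 0.0011 -0.0007  0.0062]
```

Call:
step_arm(
  moves=[
    [0, 0.037, 0.016, 0, 0, 0.003, 0.0854],
    [0, 0.037, 0.016, 0, 0, 0, 0.0854],
    [0, 0.037, 0.016, 0, 0, 0, 0.0854],
    [-0.001, 0.036, 0.016, 0, 0, 0, 0.0854],
    [0, 0, 0, 0, 0, 0, 0.0854],
    [0, 0, 0, 0, 0, 0, 0.0854],
  ],
)

```text
time: 8.2
tool_pos: [0.5485, -0.31, 0.139]
tool_rot: [-0.001, 0.963, 0.271, -0.0]
contact_force: [-0.0, 0.5, 1.0]
gripper_width: 1.002
```

Run:
```python
from h import *
to([.55,-.3095,.032],31.6)
for n in("scene","top"):
    p,d=grab_frame(n);np.savez(f"{n}5.npz",p=p,d=d)
    x,y=proj(n,[.55,-.31,.1]).astype(int);x=min(max(x,80),431);y=min(max(y,60),323)
    cv2.imwrite(f"pics/{n}5.png",cv2.resize(p[y-60:y+60,x-80:x+80,::-1],None,fx=5,fy=5))
```

```text
t 8.2 pos [ 0.5485 -0.31    0.139 ] yaw 31.45 z [-0.001   0.0011 -1.    ] F [-0.   0.5  1. ] w 1.002
delta tool [0.0015 0.0005 0.107 ]
rotvec tool [-0.0015  0.0003 -0.0025]
```

View pics/scene5.png

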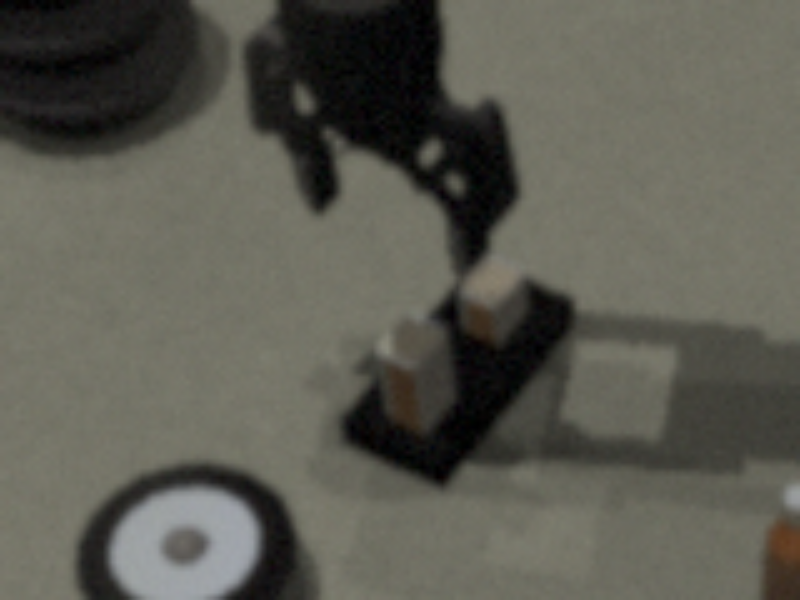

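View pics/top5.png

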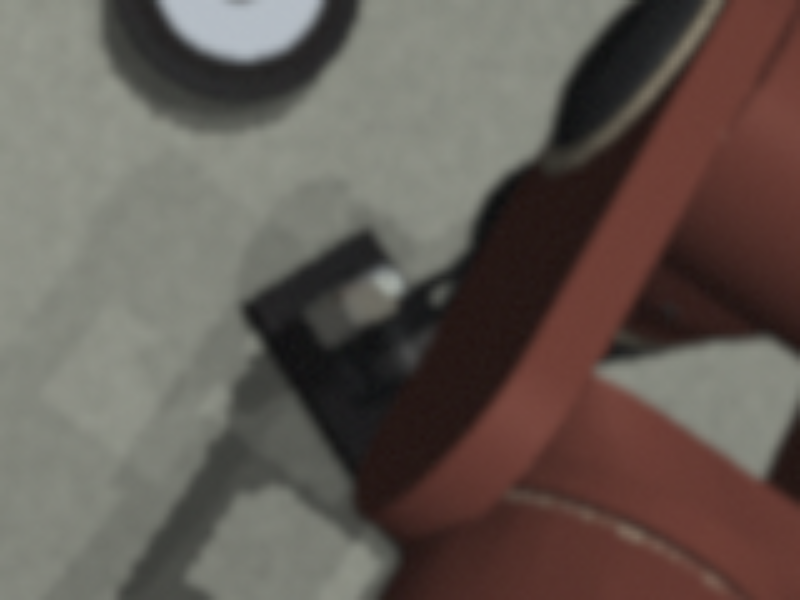

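Call:
step_arm(
  moves=[
    [0.001, 0, 0.03, 0, 0, 0, 0.0854],
    [0, 0, 0.03, 0, 0, 0, 0.0854],
    [0, 0, 0.025, 0, 0, 0, 0.0854],
    [0, 0, 0.015, 0, 0, 0, 0.0854],
    [0, 0, 0.007, 0, 0, 0, 0.0854],
    [0, 0, 0, 0, 0, 0, 0.0854],
  ],
)

```text
time: 8.9
tool_pos: [0.549, -0.3096, 0.0332]
tool_rot: [-0.0, 0.963, 0.271, -0.0]
contact_force: [-0.1, 0.8, -0.8]
gripper_width: 1.0
```

Run:
```python
from h import *
to([.55,-.3095,.032],31.6)
for n in("scene",):
    p,d=grab_frame(n);np.savez(f"{n}6.npz",p=p,d=d)
    x,y=proj(n,[.55,-.31,.06]).astype(int);x=min(max(x,50),461);y=min(max(y,38),323)
    cv2.imwrite(f"pics/{n}6.png",cv2.resize(p[y-37:y+38,x-50:x+50,::-1],None,fx=8,fy=8,interpolation=cv2.INTER_CUBIC))
```

```text
t 8.9 pos [ 0.549  -0.3096  0.0332] yaw 31.47 z [-1.e-04  1.e-04 -1.e+00] F [-0.1  0.8 -0.8] w 1.0
delta tool [0.0009 0.0004 0.0012]
rotvec tool [-0.0001 -0.     -0.0022]
```

View pics/scene6.png

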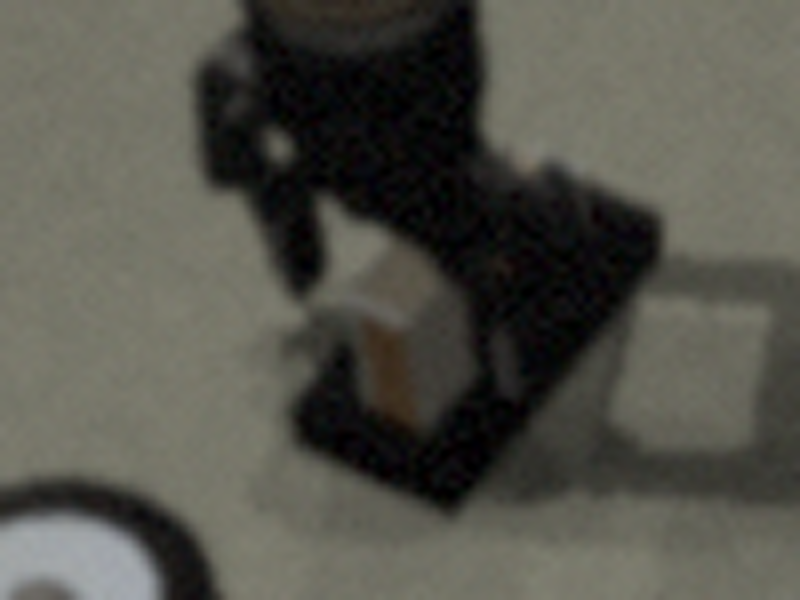

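Call:
step_arm(
  moves=[
    [0.001, 0, 0.001, 0, 0, -0.002, 0.04],
    [0, 0, 0, 0, 0, 0, 0.04],
    [0, 0, 0, 0, 0, 0, 0.03],
    [0, 0, 0, 0, 0, 0, 0.02],
    [0, 0, 0, 0, 0, 0, 0.02],
    [0, 0, 0, 0, 0, 0, 0.02],
    [0, 0, 0, 0, 0, 0, 0.02],
  ],
)

```text
time: 9.65
tool_pos: [0.5503, -0.31, 0.0327]
tool_rot: [0.0, 0.962, 0.272, 0.0]
contact_force: [-0.2, -0.3, 4.2]
gripper_width: 0.32
```

Run:
```python
from h import *
to([.55,-.3095,.032],31.6)
p,d=grab_frame("scene");n="scene"
x,y=proj(n,[.55,-.31,.06]).astype(int);x=min(max(x,50),461);y=min(max(y,38),323)
cv2.imwrite(f"pics/{n}7.png",cv2.resize(p[y-37:y+38,x-50:x+50,::-1],None,fx=8,fy=8,interpolation=cv2.INTER_CUBIC))
```

```text
t 9.65 pos [ 0.5503 -0.31    0.0327] yaw 31.56 z [ 1.e-03 -7.e-04 -1.e+00] F [-0.2 -0.3  4.2] w 0.32
delta tool [-0.     -0.0006  0.0007]
rotvec tool [ 0.0011 -0.0005 -0.0008]
```

View pics/scene7.png

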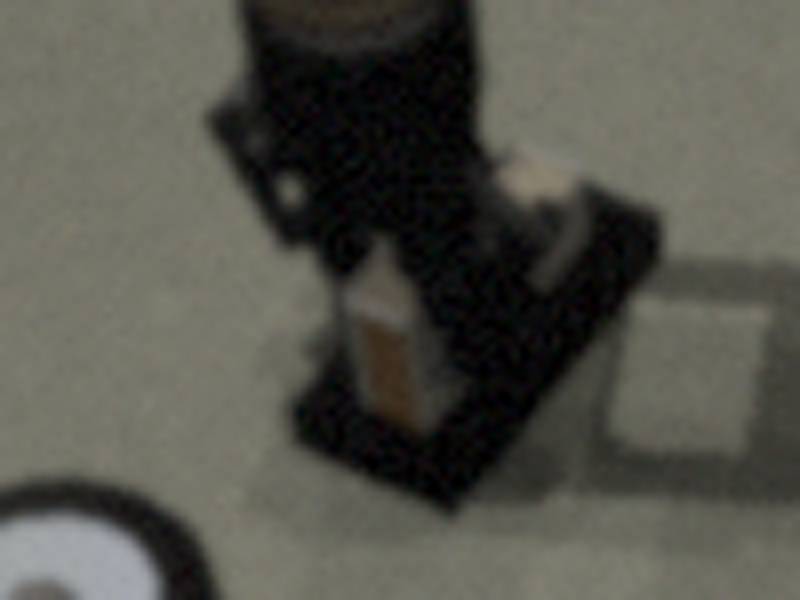

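The opening of 0.32 (about 27.5 mm) matches the 28 mm across the frosted faces. The pads are on the frosted sides and the amber window at crop (390,370) is clear. Now I'll lift.

Call:
step_arm(
  moves=[
    [0, 0, -0.005, 0, 0, 0, 0.02],
    [0, 0, -0.01, 0, 0, 0, 0.02],
    [0, 0, -0.02, 0, 0, 0, 0.02],
    [0, 0, -0.03, 0, 0, 0, 0.02],
    [0, 0, -0.04, 0, 0, 0, 0.02],
    [0, 0, -0.04, 0, 0, 0, 0.02],
    [0, 0, -0.04, 0, 0, 0, 0.02],
    [0, 0, 0, 0, 0, 0, 0.02],
  ],
)

```text
time: 10.5
tool_pos: [0.5528, -0.3116, 0.2261]
tool_rot: [0.005, 0.962, 0.272, 0.004]
contact_force: [0.5, 0.2, 0.8]
gripper_width: 0.321
```

Run:
```python
from h import *
to([.562,.109,.22],86.9)
```

```text
t 10.5 pos [ 0.5528 -0.3116  0.2261] yaw 31.57 z [ 0.011  -0.0079 -0.9999] F [0.5 0.2 0.8] w 0.321
delta tool [ 0.228  -0.3536  0.0029]
rotvec tool [ 0.014   0.0013 -0.9658]
```

Call:
step_arm(
  moves=[
    [0, 0, 0, 0, 0, -0.138, 0.02],
    [0, 0, 0, 0, 0, -0.138, 0.02],
    [0, 0, 0, 0, 0, -0.138, 0.02],
    [0, 0, 0, 0, 0, -0.138, 0.02],
    [0, 0, 0, 0, 0, -0.138, 0.02],
    [0, 0, 0, 0, 0, -0.138, 0.02],
    [0, 0, 0, 0, 0, -0.138, 0.02],
    [0.02, 0, 0, 0, 0, 0, 0.02],
  ],
)

```text
time: 11.3
tool_pos: [0.5503, -0.2904, 0.2164]
tool_rot: [-0.0, 0.727, 0.687, -0.0]
contact_force: [0.4, 0.5, -0.8]
gripper_width: 0.323
```

Call:
step_arm(
  moves=[
    [0.03, -0.001, 0, 0, 0, 0, 0.02],
    [0.04, -0.002, 0, 0, 0, 0, 0.02],
    [0.04, -0.002, 0, 0, 0, 0, 0.02],
    [0.04, -0.002, 0, 0, 0, 0, 0.02],
    [0.04, -0.002, 0, 0, 0, 0, 0.02],
    [0.04, -0.002, 0, 0, 0, 0, 0.02],
    [0.04, -0.002, 0, 0, 0, 0, 0.02],
    [0.04, 0, 0, 0, 0, 0, 0.02],
  ],
)

```text
time: 12.1
tool_pos: [0.5535, 0.0233, 0.2167]
tool_rot: [-0.0, 0.727, 0.687, -0.0]
contact_force: [0.6, 0.9, -0.4]
gripper_width: 0.32
```

Call:
step_arm(
  moves=[
    [0.04, 0, 0, 0, 0, 0, 0.02],
    [0.03, 0, 0, 0, 0, 0, 0.02],
    [0.02, 0, 0, 0, 0, 0, 0.02],
    [0, 0, 0, 0, 0, 0, 0.02],
    [0, 0, 0, 0, 0, 0, 0.02],
  ],
)

```text
time: 12.6
tool_pos: [0.5588, 0.111, 0.2167]
tool_rot: [-0.0, 0.726, 0.688, -0.0]
contact_force: [1.5, 0.2, -0.9]
gripper_width: 0.321
```

Run:
```python
from h import *
to([.562,.109,.08],86.9)
```

```text
t 12.6 pos [0.5588 0.111  0.2167] yaw 86.91 z [-9.e-04 -4.e-04 -1.e+00] F [ 1.5  0.2 -0.9] w 0.321
delta tool [-0.0018  0.0034  0.1367]
rotvec tool [-0.0008  0.0004  0.0002]
```

Call:
step_arm(
  moves=[
    [-0.002, 0.003, 0.03, 0, 0, 0, 0.02],
    [0, 0, 0.03, 0, 0, 0, 0.02],
    [0, 0, 0.03, 0, 0, 0, 0.02],
    [0, 0, 0.025, 0, 0, 0, 0.02],
    [0, 0, 0.015, 0, 0, 0, 0.02],
    [0, 0, 0.006, 0, 0, 0, 0.02],
    [0, 0, 0, 0, 0, 0, 0.02],
    [0, 0, 0, 0, 0, 0, 0.02],
  ],
)

```text
time: 13.4
tool_pos: [0.5635, 0.1082, 0.0826]
tool_rot: [0.001, 0.726, 0.688, 0.001]
contact_force: [0.4, -0.5, -1.1]
gripper_width: 0.322
```

Run:
```python
from h import *
to([.562,.109,.0807],86.9)
for n in("scene","top"):
    p,d=grab_frame(n);np.savez(f"{n}8.npz",p=p,d=d)
    x,y=proj(n,[.56,.11,.09]).astype(int)
    cv2.imwrite(f"pics/{n}8.png",cv2.resize(p[y-45:y+45,x-60:x+60,::-1],None,fx=6.6,fy=6.6,interpolation=cv2.INTER_CUBIC))
    P=cloud(n,d)
    c=cut_out(n,"cell")
    for k in c[:3]:
        m=k["mask"];Q=P[m];Q=Q[np.isfinite(Q[:,2])]
        print(n,k["conf"],k["point"],m.sum(),np.round(np.percentile(Q,[3,50,97],axis=0),4).tolist())
```

```text
t 13.4 pos [0.5635 0.1082 0.0826] yaw 86.88 z [ 2.4e-03  1.0e-04 -1.0e+00] F [ 0.4 -0.5 -1.1] w 0.322
delta tool [ 0.0008 -0.0016  0.0019]
rotvec tool [ 0.0024 -0.0003 -0.0004]
scene 0.72 [169.2, 151.6] 1242 [[0.6633, -0.306, 0.0445], [0.7154, -0.2502, 0.0482], [0.7663, -0.2015, 0.0526]]
scene 0.67 [288.2, 233.9] 200 [[0.5553, 0.1106, 0.0656], [0.5674, 0.1252, 0.1073], [0.5797, 0.1269, 0.124]]
```

View pics/scene8.png

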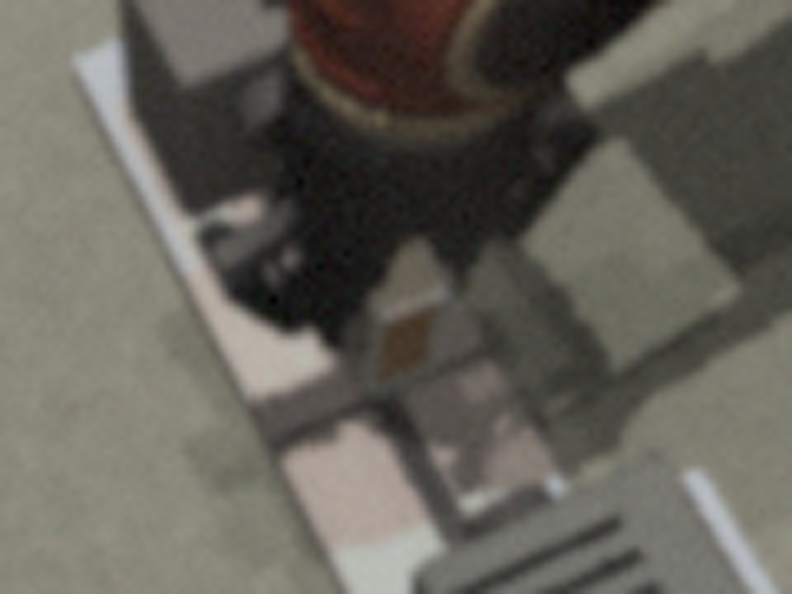

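View pics/top8.png

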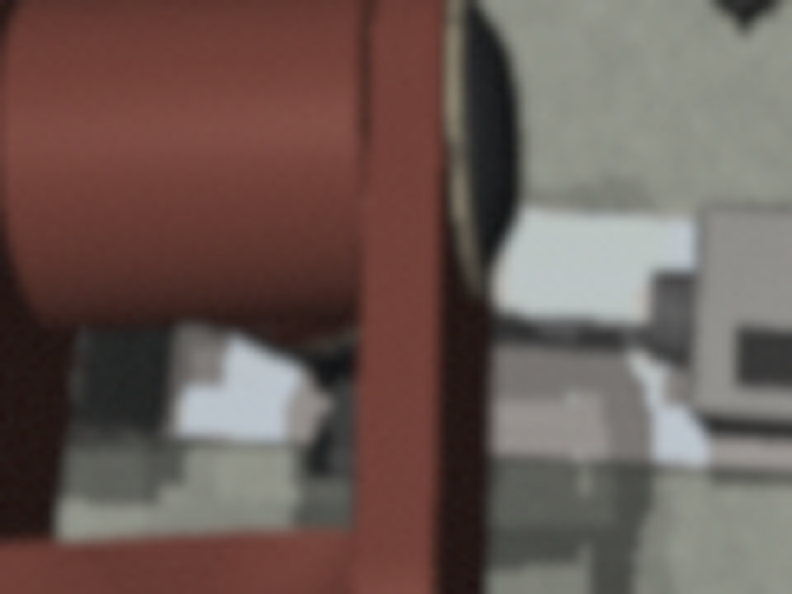

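```bash
cat > meas.py <<'E'
from h import *
import sys
d=np.load(sys.argv[1]);P=cloud("scene",d["d"]);im=d["p"].astype(int)
a=np.radians(86.9);yb=np.array([np.cos(a),np.sin(a)]);xb=np.array([yb[1],-yb[0]])
c=np.array([.5636,.110])
q=np.dstack([(P[...,:2]-c)@xb,(P[...,:2]-c)@yb,P[...,2]+.0007])
m=np.isfinite(q[...,2])&(abs(q[...,0])<.035)&(abs(q[...,1])<.035)&(q[...,2]>.045)&(q[...,2]<.135)
br=im.sum(-1)
v,u=np.nonzero(m)
r=slice(v.min(),v.max()+1);s=slice(u.min(),u.max()+1)
for vv in range(v.min(),v.max()+1):
    print(vv,u.min(),' '.join('%3d,%3d,%3d;%3d'%(*(q[vv,uu]*1000).round(),br[vv,uu]) if m[vv,uu] else '     -       ' for uu in range(281,297)))
w=m&(q[...,1]>.008)&(br>140)
Q=q[w]
f=Q[(Q[:,1]>.014)]
A=np.c_[f[:,0],f[:,2]-.09,np.ones(len(f))];co,*_=np.linalg.lstsq(A,f[:,1],rcond=None);res=f[:,1]-A@co
k=abs(res)<.0025;co,*_=np.linalg.lstsq(A[k],f[k,1],rcond=None)
print("face: slope x,z, offset",co,k.sum(),"x range",np.percentile(f[k,0],[1,50,99]),"z",np.percentile(f[k,2],[1,99]))
t=m&(q[...,2]>.116);print("top z",np.percentile(q[t][:,2],[10,50,90]),"x",np.percentile(q[t][:,0],[2,98]))
E
python3 meas.py scene8.npz
```

```text
213 271      -             -             -             -             -             -             -             -             -             -             -             -             -             -             -             -       
214 271      -             -             -             -             -             -             -             -             -             -             -             -             -             -             -             -       
215 271      -             -             -             -             -             -             -             -             -             -             -             -             -             -             -             -       
216 271      -             -             -             -             -             -             -             -             -             -             -             -             -             -             -             -       
217 271      -             -             -             -             -             -             -         -9, -5,124;184 -11, -4,125;207 -13, -5,122;179 -15, -2,125;115 -1
[... 5416 characters left out ...]
 -       
239 271  15, 14, 68;220  14, 15, 69;231  12, 16, 69;212   9, 17, 69;212   6, 16, 63;201   3, 16, 61;208      -             -             -             -             -             -             -             -             -             -       
240 271  15, 13, 59;201  14, 16, 65;200  11, 16, 63;199   9, 16, 62;194      -             -             -             -             -             -             -             -             -             -             -             -       
face: slope x,z, offset [ 0.00217589 -0.00337091  0.01617392] 120 x range [-0.01032847  0.00222539  0.01384626] z [0.06092565 0.12485468]
top z [0.11991491 0.12383519 0.13183473] x [-0.0320859   0.03224828]
```

Call:
step_arm(
  moves=[
    [0, 0, 0.001, 0, 0, 0, 0.02],
    [0, 0, 0, 0, 0, 0, 0.02],
    [0, 0, 0, 0, 0, 0, 0.02],
    [0, 0, 0, 0, 0, 0, 0.02],
    [0, 0, 0, 0, 0, 0, 0.02],
  ],
)

```text
time: 14.1
tool_pos: [0.5624, 0.1083, 0.08]
tool_rot: [-0.0, 0.726, 0.688, -0.0]
contact_force: [0.9, 0.0, -0.8]
gripper_width: 0.32
```

```bash
python3 - <<'E'
from h import *
to([.562,.109,.0807],86.9)
p,d=grab_frame("scene");p2,d2=grab_frame("scene");p3,d3=grab_frame("scene");np.savez("scene9.npz",p=p,d=(d+d2+d3)/3)
E
python3 meas.py scene9.npz|tail -2
```

```text
t 14.1 pos [0.5624 0.1083 0.08  ] yaw 86.91 z [-1.e-04  0.e+00 -1.e+00] F [ 0.9  0.  -0.8] w 0.32
delta tool [ 0.0007 -0.0005 -0.0007]
rotvec tool [-0.0001 -0.      0.0001]
face: slope x,z, offset [-0.00255309 -0.00585211  0.01626896] 117 x range [-0.01095717  0.00116255  0.01244227] z [0.05959212 0.12204252]
top z [0.1197546  0.12192143 0.13364196] x [-0.03301694  0.03240036]
```

Call:
step_arm(
  moves=[
    [0.0013, -0.0006, -0.0003, 0, 0, 0, 0.02],
    [0, 0, 0, 0, 0, 0, 0.02],
    [0, 0, 0, 0, 0, 0, 0.02],
    [0, 0, 0, 0, 0, 0, 0.02],
    [0, 0, 0, 0, 0, 0, 0.02],
  ],
)

```text
time: 14.75
tool_pos: [0.5619, 0.1096, 0.0803]
tool_rot: [-0.0, 0.726, 0.688, 0.0]
contact_force: [-1.2, 0.6, -1.2]
gripper_width: 0.324
```

```bash
python3 - <<'E'
from h import *
to([.562,.109,.0807],86.9)
D=[grab_frame("scene") for _ in range(4)];p=D[-1][0];np.savez("scene10.npz",p=p,d=np.mean([x[1] for x in D],0))
p,d=grab_frame("top");cv2.imwrite("pics/top10.png",p[:,:,::-1])
a=np.radians(86.9);yb=np.array([np.cos(a),np.sin(a)]);xb=np.array([yb[1],-yb[0]]);c=np.array([.5636,.110])
img=cv2.resize(D[-1][0][:,:,::-1],None,fx=4,fy=4,interpolation=cv2.INTER_CUBIC)
# predicted cell outline if perfectly placed (scene-frame)
def W(x,y,z): return np.r_[c+x*xb+y*yb,z-.0007]
for poly in([(-.014,.015,.122),(.014,.015,.122),(.014,-.015,.122),(-.014,-.015,.122)],[(-.012,.018,.058),(.012,.018,.058),(.012,.018,.122),(-.012,.018,.122)]):
    q=((proj("scene",[W(*t) for t in poly])+.5)*4-.5).astype(np.int32);cv2.polylines(img,[q],True,(0,255,0),1)
    o=q.mean(0).astype(int)
cv2.imwrite("pics/ov10.png",cv2.resize(img[o[1]-130:o[1]+130,o[0]-170:o[0]+170],None,fx=2.2,fy=2.2))
cv2.imwrite("pics/scene10.png",D[-1][0][:,:,::-1])
E
python3 meas.py scene10.npz|tail -2
```

```text
t 14.75 pos [0.5619 0.1096 0.0803] yaw 86.91 z [ 0.  0. -1.] F [-1.2  0.6 -1.2] w 0.324
delta tool [-0.0006  0.0001 -0.0004]
rotvec tool [ 0.     -0.      0.0001]
face: slope x,z, offset [-0.06798169 -0.00290618  0.01726544] 135 x range [-0.0114496   0.00254721  0.01382655] z [0.05884912 0.12183529]
top z [0.11989977 0.12163723 0.13337785] x [-0.03217303  0.03151322]
```

View pics/ov10.png

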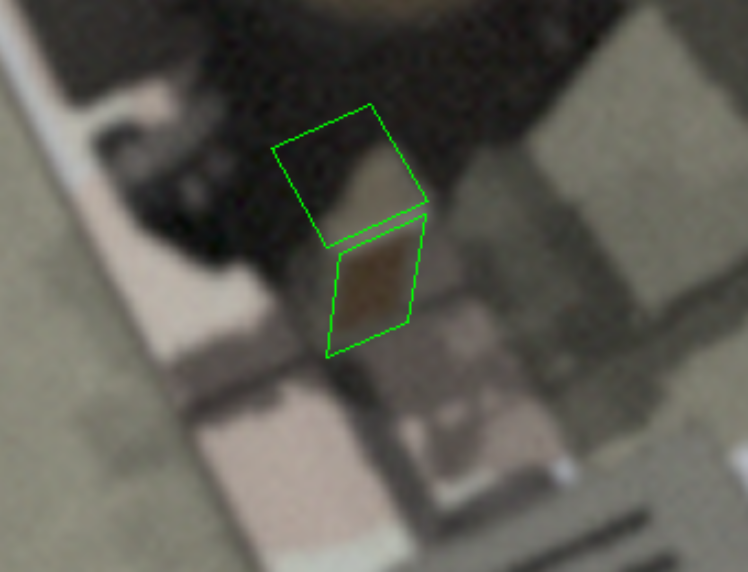

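View pics/scene10.png

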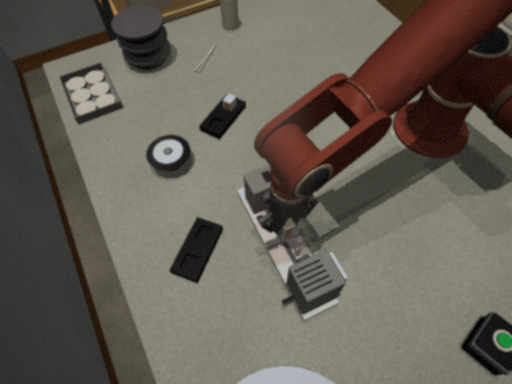

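The overlay of an ideally placed cell matches the held one. The short cell still stands in the stand at scene (230,101). The arm hides the bottle in this view, so I'll check the top view.

View pics/top10.png

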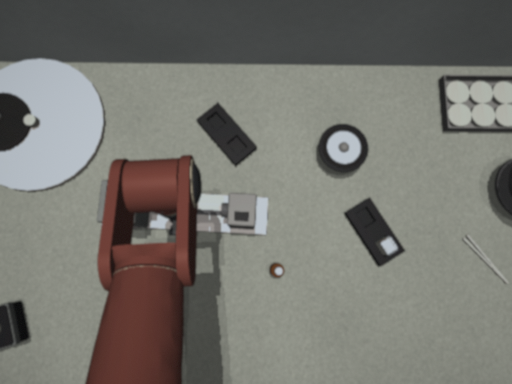

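The bottle at (277,270), the driver at (343,148) and the short cell at (388,245) are all where they started. I'll let the arm settle and hand in.

Call:
step_arm(
  moves=[
    [0, 0, 0, 0, 0, 0, 0.02],
    [0, 0, 0, 0, 0, 0, 0.02],
    [0, 0, 0, 0, 0, 0, 0.02],
  ],
)

```text
time: 15.3
tool_pos: [0.5619, 0.1096, 0.0804]
tool_rot: [0.0, 0.726, 0.688, -0.0]
contact_force: [0.2, -0.5, -1.4]
gripper_width: 0.319
```

```bash
python3 -c "
from h import *
to([.562,.1096,.0803],86.9)
print(job_done())"
```

```text
t 15.3 pos [0.5619 0.1096 0.0804] yaw 86.91 z [-0. -0. -1.] F [ 0.2 -0.5 -1.4] w 0.319
delta tool [-0.      0.0001  0.0001]
rotvec tool [-0.      0.      0.0001]
the job is handed in; nothing more can be done
None
```

I pushed the filter drawer shut first. Then I took the tall cell out of the near stand by its frosted faces and handed the job in at 15.3 s, holding it in the beam midway between lamp and sensor.

- **Drawer:** the push ended at a hard stop with about 12 N on the tool, then a further 1 mm push that I did not read back. Afterwards both cameras showed the front plate tight against the lamp house, with about 8 mm standing proud, which is the plate's own thickness.
- **Held cell:** the tool points straight down and its turn matches the bench to about 0.01°. The gripper opening reads about 27 mm on the 28 mm cell and stayed steady.
- **Position in the beam:** in the scene camera, an outline of a perfectly placed cell fits the real one, and the cell's top measures 121.6 mm against the ideal 122 mm. The lamp-side window measures 17.3 mm from the midpoint against the ideal 18 mm, so the cell may sit up to 1 mm towards the sensor.
- **Weaker checks:**
  - The last slope fit of the window face came out at 0.07. The two earlier fits gave about 0.002, so I put this down to edge pixels.
  - The two cameras disagree by about 3 mm on absolute positions. I therefore placed the cell by measuring it against the bench in the scene view alone; the arm hid it from the top camera.
- **Other things:** the short cell, bottle and driver were where they started in the last top picture.

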